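# Twist the burr carrier into the coffee grinder

## Robot

A 6-joint arm with a two-finger parallel gripper is mounted at the origin on the work surface. World frame = base frame: x ahead of the robot, y to its left, z up, the work surface at z = 0. Lengths are in mm, angles in rad, forces in N, time in s.
With the tool pointing down it reaches from about 300 to 850 mm from the base axis. Payload 5.4 kg.
Tool frame: the origin (TCP) lies at the very end of the fingers, on their centre line; the grasp point (between the pads) lies 19 mm behind it; z points along the fingers, y is the direction in which the jaws open and shut (so a half turn about z gives the same grasp; the last joint's range is limited). The gripper opens to 85 mm and grips with 20 to 120 N. Pads are 22 mm wide; open, the fingers measure 114 mm over their backs; the gripper's body (76 mm by 85 mm) begins 54 mm behind the grasp point. The pads swing forward as they close: fully open they stand 13 mm farther back than shut.
Start: joints at [-1.484, 0.158, 1.597, -0, 1.386, -0.21], TCP at [168.142, -549.85, 231.299] pointing down, gripper open.
Joint ranges: [-2.91, 2.91], [-0.94, 2.29], [0.18, 2.7], [-1.29, 4.43], [0.17, 2.64], [-3, 3]. Speed limits (rad/s): [2.57, 2.57, 3.14, 3.14, 3.14, 3.14].

## Interface

Orientations are given as [roll, pitch, yaw] about the fixed x, y, z axes, in that order (R = Rz(yaw) Ry(pitch) Rx(roll)).
In Python, from workcell import env gives the robot as it stands.
- The arm moves only by the tool play_rows, never from a script. Its argument "rows" is a list of rows, each an object of numbers: "rx", "ry", "rz": the turn, a rotation vector about the tool's x, y, z normalised to -1 to 1, where 1 is 120 degrees; "tx", "ty", "tz": the shift along the tool's x, y, z normalised to -1 to 1, where 1 is 300 mm; "hand": the opening, from -1 (shut) to 1 (fully open), so that 0 is half open. In form: [{"rx": .., "ry": .., "rz": .., "tx": .., "ty": .., "tz": .., "hand": ..}, ...]. A call has exactly 8 rows; each row is the pose to reach, as a shift and turn from the pose measured when the call began, along the tool's axes at that moment; what a row does not reach only later rows make up. A row lasts 1/12 s, in which the tool goes at most 41.7 mm and 7.16 degrees, less where a joint would pass 70% of its speed; a pose out of reach is approached as far as the arm can. A call with a number of a shift or a turn outside -1 to 1 is refused whole. A call with a gripper value outside its range is refused whole. The fingers move at their own pace and stop on an object; "grip_force" is the grip in N (left out, the last holds). Time passes only in rows, so rows that repeat a pose let the fingers close, or fill a call up. It gives the time, the measured TCP pose, the force and the opening at its end, in the units of the state.
- env.read_state(): the state, without advancing time (a new reading comes with each control period).
- env.get_image(name): name is "scene" or "top"; returns (picture, depth): 480x640x3 uint8, red, green, blue; 480x640 float32, mm along the optical axis (not along the pixel's ray), 0 where there is no reading.
- env.camera_info(name): a dict with "mtx" (3x3 intrinsics, pixels), "eye" and "orientation" of the camera in the world. Camera axes: x right, y down, z forward; pixel columns grow to the right and rows downward; lengths in mm; the calibration is good to about 2 mm. A picture is of the moment at which its call begins. camera_info takes no time and is no camera call.
- env.hand_in(): hands the job in, once; it reports no verdict.
Trained networks look in the newest picture that a camera, given by its name, has taken for a name from the list of things; names that differ only in an ending like _2 or _b are one class to them, and where a whole thing is asked for, a point or a joint stands for the part that bears it (a point fixed in the world has none). Each returns a list of dicts, best first, with "score" (0 to 1); they miss things now and then, are a little off and sometimes report something else, mostly with a low value. They report only what shows in the picture. A call takes as long as a camera call.
- env.boxes_of(thing, camera): "extent" ([centre column, centre row, width, height] in pixels, round what is visible of it).
The state is a dict: "t": time; "qpos": joint angles; "joint_vel": joint speeds; "joint_torque": joint torques, N m; "position": TCP position; "tool_rot": TCP orientation; "ft_force": force on the tool from outside, world axes, zero at the start; "moment": the same for the moment, N m; "finger_gap": finger opening in mm.
Only numpy, scipy, OpenCV 4.12 (cv2) and the standard library are available. Lean on these libraries where they do the work, as an engineer would, in place of code of your own. Each camera call takes 0.05 s, during which the arm holds its last target.

## Task

Refit the coffee grinder: take the black burr carrier with the orange wing grip, set it down into the open mouth of the grinder with its two lugs in the two notches, and twist it clockwise (seen from above) until the lugs come up against their stops and it is locked, wing pointing at the white marks. Let go of it, and leave the grey hopper lid and the blue cup where they stand.

Things in the scene. Friction and masses are not known exactly. Their poses are not given: they have to be found in the camera images.
- carrier: Loose burr carrier, upright, 160 g. Black round body 54 mm wide, 44 high, foot tapered to 38 wide over the lowest 12. Two aluminium lugs on body +x and -x: 86 over both, 14 wide, 12 to 20 above the foot. On top an orange wing to grip: 54 long along x (in line with the lugs), 14 thick along y, 44 to 81 above the foot. Origin: centre of the foot, z up. Half a turn changes nothing.
- grinder: Fixed grinder, 156 mm wide, rim 172 high. Origin: base centre, on the mouth's z axis. Rim ring: bore 72, 10 thick, with two opposite lug notches (80 deg wide, out to 108) at orange marks, 60 deg counter-clockwise from body +x/-x. Carrier foot rests on a floor at z 136; lugs then have 6 play under the ring, turn 60 deg clockwise to fixed stops. Locked: carrier x along body x (white marks). No click.
- hopper_lid: Bystander, loose: round grey lid 90 mm across and 12 mm thick with a black round knob 26 mm across, 36 mm high in all. Origin: centre of the underside; z up.
- cup: Bystander, loose: blue ceramic cup without a handle, 76 mm across the rim, 85 mm high. Origin: centre of the underside; z up.

How it is judged (in metres and radians):
At the end, for the whole second after the job is handed in: The carrier stands fully down in the grinder's mouth (foot within 6 mm of the chamber floor, within 12 mm of the axis, upright within 8 degrees), turned to within 15 degrees of the locked direction, either way round, released and at rest; the lid and the cup are where they stood (horizontal distance between carrier and grinder below 0.012 m and z of carrier in the frame of grinder between 0.13 and 0.142 m and angle between carrier's own z axis and vertical below 0.15 rad and angle between the x axis of carrier and the x axis of grinder, either way round below 0.262 rad and linear speed of carrier below 0.02 m/s); the robot touches nothing.
It fails at once if the hopper lid is moved by more than 30 mm (distance of hopper_lid from where it was at the start of the episode above 0.03 m).
It fails at once if the cup is moved by more than 30 mm or tipped (distance of cup from where it was at the start of the episode above 0.03 m or angle between cup's own z axis and vertical above 0.35 rad).
It also fails if it takes over 38 s, if anything falls off the work surface, if the arm or the gripper's body presses on something with over 40 N, if the wrist force passes 120 N, or if a joint passes its speed limit or range.

## Working session

There is one attempt and no reset: what is moved stays moved. The work goes in short steps, Python scripts to look and compute and a tool call to move; the robot and the scene stay as the last step left them, time stands still between calls to the robot, and variables do not carry over. Pictures are saved under pics/ and viewed, and the job is handed in when it is done.

Besides the shell and the picture viewer there is one more tool, called after "Emit:" by a JSON object that holds its "op" and its "data". play_rows: Moves the arm, as the interface text tells. Its arguments: {"type":"object","properties":{"rows":{"type":"array"},"grip_force":{"type":"number"}},"required":["rows"]}

```bash
mkdir -p pics; ls; python3 - <<'E'
from workcell import env
import cv2,numpy as np
s=env.read_state();print(s)
for c in("scene","top"):
    p,d=env.get_image(c);cv2.imwrite(f"pics/{c}0.png",p[:,:,::-1]);np.savez(f"pics/{c}0.npz",p=p,d=d)
    print(c,env.camera_info(c))
    for n in("carrier","grinder","hopper_lid","cup"):
        print(n,[(np.round(b["extent"]),round(b["score"],2)) for b in env.boxes_of(n,c)][:3])
E
```

```text
pics
{'t': 0.0, 'qpos': array([-1.48407276e+00,  1.59041075e-01,  1.59824435e+00,  2.72015777e-05,
        1.38619485e+00, -2.10105160e-01]), 'joint_vel': array([-0.00110984, -0.00052228, -0.00039154, -0.00011792,  0.00035947,
       -0.00056168]), 'joint_torque': array([-1.01109534e-03, -3.95999122e+01, -3.31429052e+01, -4.95320328e-04,
        8.33018421e-03, -1.11783385e-05]), 'position': array([ 168.1129549 , -549.24730434,  230.315312  ]), 'tool_rot': array([-3.13975212e+00, -4.19829356e-04,  2.96823318e-01]), 'ft_force': array([-0.00597828,  0.15674889, -0.69997375]), 'moment': array([0.01927925, 0.01715577, 0.00407829]), 'finger_gap': 85.31723157340997}
scene {'mtx': array([[578.07379734,   0.        , 328.11670158],
       [  0.        , 578.07379734, 235.09473454],
       [  0.        ,   0.        ,   1.        ]]), 'eye': array([662.03920638, 191.32996693, 818.61891615]), 'orientation': array([-2.85251251, -0.00539184,  2.69672526])}
carrier [(array([258., 194.,  55.,  51.]), 0.66)]
grinder [(array([374., 348., 132., 131.]), 0.79)]
hopper_lid [(array([306.,  88.,  60.,  55.]), 0.75)]
cup [(array([387., 186.,  54.,  66.]), 0.66)]
top {'mtx': array([[507.18552534,   0.        , 320.161852  ],
       [  0.        , 507.18552534, 242.40214131],
       [  0.        ,   0.        ,   1.        ]]), 'eye': array([451.36188233,  -8.06005638, 850.64745506]), 'orientation': array([-3.0534629 , -0.03401955, -1.54480788])}
carrier [(array([373., 186.,  37.,  53.]), 0.83)]
grinder [(array([195., 199., 119., 126.]), 0.58)]
hopper_lid [(array([454., 274.,  55.,  54.]), 0.77)]
cup [(array([326., 286.,  50.,  48.]), 0.58)]
```

View pics/top0.png

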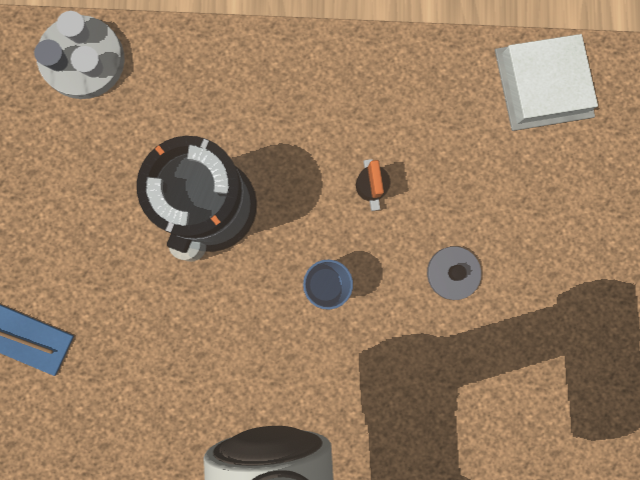

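View pics/scene0.png

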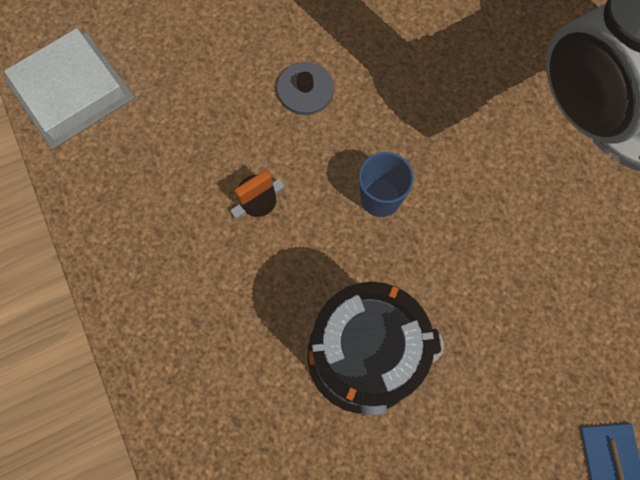

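```bash
cat > h.py <<'E'
import numpy as np,cv2
from scipy.spatial.transform import Rotation as R
from workcell import env
def cloud(c,d):
    i=env.camera_info(c);K=i["mtx"];v,u=np.mgrid[:480,:640]
    P=np.stack([(u-K[0,2])/K[0,0]*d,(v-K[1,2])/K[1,1]*d,d],-1)
    W=P@R.from_euler("xyz",i["orientation"]).as_matrix().T+i["eye"]
    W[d<=0]=np.nan
    return W
E
python3 - <<'E'
from h import *
for c,(x,y) in(("top",(190,190)),("scene",(374,345))):
    z=np.load(f"pics/{c}0.npz");W=cloud(c,z["d"])
    p=z["p"]
    crop=p[y-75:y+75,x-75:x+75,::-1];Z=W[y-75:y+75,x-75:x+75,2]
    dz=cv2.applyColorMap(np.uint8(np.clip(np.nan_to_num(Z),100,200)*2.5-250+0),cv2.COLORMAP_JET)
    cv2.imwrite(f"pics/{c}1.png",np.hstack([cv2.resize(crop,(400,400),interpolation=2),cv2.resize(dz,(400,400),interpolation=0)]))
    hsv=cv2.cvtColor(p,cv2.COLOR_RGB2HSV)
    print(c,"table z",np.nanmedian(W[...,2]))
    m=(np.abs(W[...,2]-172)<4)
    yy,xx=np.where(m)
    q=W[m];(cx,cy),r=cv2.minEnclosingCircle(q[:,:2].astype(np.float32))
    print("rim",len(q),q.mean(0),cx,cy,r)
E
```

```text
top table z -0.2732326312109308
rim 4649 [583.99760465 151.29858438 171.57039057] 584.6267700195312 151.45559692382812 69.03339385986328
scene table z -0.14185813948461146
rim 6894 [584.77547843 153.59425465 171.72151324] 584.0548095703125 151.96377563476562 68.3429946899414
```

View pics/top1.png

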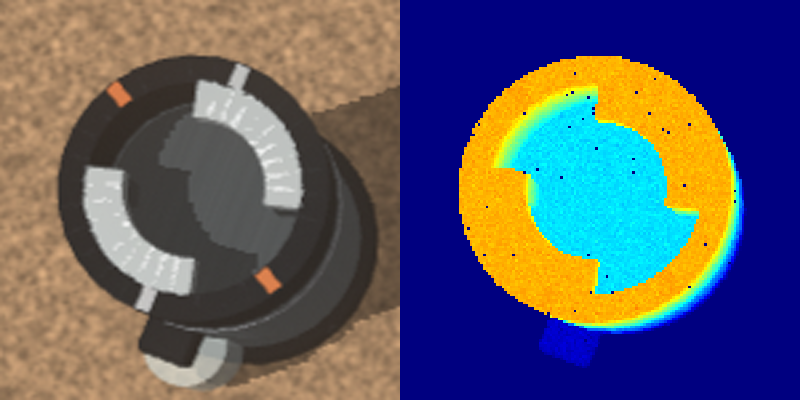

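View pics/scene1.png

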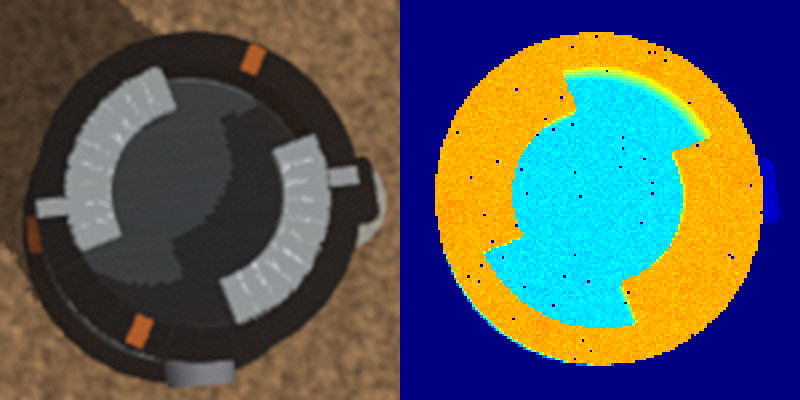

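```bash
python3 - <<'E'
from h import *
from scipy.optimize import least_squares
for c in("top","scene"):
    z=np.load(f"pics/{c}0.npz");W=cloud(c,z["d"]);p=z["p"]
    hsv=cv2.cvtColor(p,cv2.COLOR_RGB2HSV).astype(int)
    H=W[...,2]; m=(np.abs(H-172)<5).astype(np.uint8)
    m=cv2.morphologyEx(m,cv2.MORPH_CLOSE,np.ones((3,3)))
    i=env.camera_info(c);K=i["mtx"];Rm=R.from_euler("xyz",i["orientation"]).as_matrix()
    def plane(uv,h):
        d=np.c_[(uv[:,0]-K[0,2])/K[0,0],(uv[:,1]-K[1,2])/K[1,1],np.ones(len(uv))]@Rm.T
        return (i["eye"]+d*((h-i["eye"][2])/d[:,2])[:,None])[:,:2]
    cs,hi=cv2.findContours(m,cv2.RETR_CCOMP,cv2.CHAIN_APPROX_NONE)
    cs=sorted(cs,key=len)[::-1][:2]
    for k in cs:
        P=plane(k[:,0].astype(float),172)
        f=lambda x,P=P:np.hypot(*(P-x[:2]).T)-x[2]
        r=least_squares(f,[584,152,60],loss="soft_l1");print(c,len(k),r.x)
        if len(k)==len(cs[1]):
            d=np.hypot(*(P-r.x[:2]).T)
            for R0 in(36,54):
                s=np.abs(d-R0)<4;rr=least_squares(lambda x:np.hypot(*(P[s]-x[:2]).T)-x[2],[584,152,R0]);print("  arc",R0,rr.x,s.sum())
    u,v=np.meshgrid(np.arange(640),np.arange(480));uv=np.c_[u.ravel(),v.ravel()].astype(float)
    C=np.array([584.3,151.7])
    Q=plane(uv,172)-C;rr=np.hypot(*Q.T);a=np.degrees(np.arctan2(Q[:,1],Q[:,0]))
    org=((hsv[...,0]<15)&(hsv[...,1]>140)&(hsv[...,2]>110)).ravel()
    hs=H.ravel()
    s=org&(rr<68)&(rr>50)&(hs>165)
    aa=a[s];print("orange",[ (round(np.mean(g),1),len(g)) for g in (aa[aa>0],aa[aa<=0])])
    wh=((hsv[...,1]<60)&(hsv[...,2]>120)).ravel()&(rr<67)&(rr>57)&(hs>165)
    q=Q[wh];
    aw=a[wh];print("white",np.histogram(aw,np.arange(-180,181,15)))
    # wing
    s=org&(hs>70)&(hs<90)
    T=W.reshape(-1,3)[s];T=T[(np.hypot(*(T[:,:2]-C).T)>90)]
    print("wing",len(T),T[:,2].min(),np.median(T[:,2]),T[:,2].max())
    t=T[T[:,2]>77];(rc,sz,an)=cv2.minAreaRect(t[:,:2].astype(np.float32));print(rc,sz,an,t.mean(0),len(t))
    # top outline in pixel
E
```

```text
top 288 [584.27219434 150.69259833  67.69041442]
top 237 [585.48654211 152.08296334  46.52043311]
  arc 36 [584.36253201 150.68365136  36.47397794] 99
  arc 54 [584.04711246 150.35129973  53.52344318] 108
orange [(np.float64(40.2), 50), (np.float64(-139.3), 49)]
white (array([ 0,  0,  0,  0,  0,  0,  0,  0,  0,  0, 41,  0,  0,  0,  0,  0,  0,
        0,  0,  0,  0,  0, 40,  0]), array([-180, -165, -150, -135, -120, -105,  -90,  -75,  -60,  -45,  -30,
        -15,    0,   15,   30,   45,   60,   75,   90,  105,  120,  135,
        150,  165,  180]))
wing 321 70.25409044928722 80.00590270576026 83.63460775405292
(625.0187377929688, -117.23638916015625) (53.75651168823242, 13.777162551879883) 10.753960609436035 [ 624.2168922  -117.47862632   80.22619852] 286
scene 350 [584.35524551 151.97856599  67.62346837]
scene 288 [584.6552349  151.82756822  47.16191819]
  arc 36 [584.76514238 152.1143559   36.39183086] 119
  arc 54 [584.75550372 152.12034495  53.83592754] 135
orange [(np.float64(40.2), 80), (np.float64(-139.1), 67)]
white (array([ 0,  0,  0,  0,  0,  0,  0,  0,  0,  0, 55,  0,  0,  0,  0,  0,  0,
        0,  0,  0,  0,  0, 53,  0]), array([-180, -165, -150, -135, -120, -105,  -90,  -75,  -60,  -45,  -30,
        -15,    0,   15,   30,   45,   60,   75,   90,  105,  120,  135,
        150,  165,  180]))
wing 448 70.09113590858556 79.97291699536311 84.85182826412085
(624.8521118164062, -116.21076965332031) (53.50769805908203, 14.647647857666016) 9.866351127624512 [ 625.00793052 -116.11736399   80.27835845] 367
```

```bash
cat >> h.py <<'E'
def goal(pos,yawdeg):
    s=env.read_state();R0=R.from_euler("xyz",s["tool_rot"]);R1=R.from_euler("xyz",[np.pi,0,np.radians(yawdeg)])
    t=R0.inv().apply(np.array(pos)-s["position"])/300
    r=np.degrees((R0.inv()*R1).as_rotvec())/120
    print("t",np.round(t,4),"r",np.round(r,4),"mm",np.round(t*300,1),"deg",np.round(r*120,2))
def st():
    s=env.read_state();print(round(s["t"],2),np.round(s["position"],1),"rpy",np.round(np.degrees(s["tool_rot"]),2),"F",np.round(s["ft_force"],1),"M",np.round(s["moment"],2),"gap",round(s["finger_gap"],1),"q",np.round(s["qpos"],2))
E
python3 - <<'E'
from h import *
goal([400,-330,235],10.4)
goal([625,-116.7,150],10.4)
E
```

```text
t [ 0.9534 -0.4747 -0.0124] r [-0.     -0.      0.0551] mm [ 286.  -142.4   -3.7] deg [-0.01 -0.    6.61]
t [ 1.8785 -0.9352  0.271 ] r [-0.     -0.      0.0551] mm [ 563.6 -280.6   81.3] deg [-0.01 -0.    6.61]
```

Emit:
{"op": "play_rows", "data": {"rows": [{"tx":0.08,"ty":-0.04,"tz":0,"rx":0,"ry":0,"rz":0.01,"hand":0},{"tx":0.19,"ty":-0.095,"tz":0,"rx":0,"ry":0,"rz":0.02,"hand":0},{"tx":0.31,"ty":-0.155,"tz":0,"rx":0,"ry":0,"rz":0.03,"hand":0},{"tx":0.43,"ty":-0.215,"tz":0,"rx":0,"ry":0,"rz":0.04,"hand":0},{"tx":0.55,"ty":-0.275,"tz":0,"rx":0,"ry":0,"rz":0.055,"hand":0},{"tx":0.67,"ty":-0.335,"tz":0,"rx":0,"ry":0,"rz":0.055,"hand":0},{"tx":0.79,"ty":-0.395,"tz":0,"rx":0,"ry":0,"rz":0.055,"hand":0},{"tx":0.91,"ty":-0.455,"tz":0,"rx":0,"ry":0,"rz":0.055,"hand":0}], "grip_force": 60}}

```text
t: 1.17
position: [390.4, -337.9, 231.5]
tool_rot: [3.141, -0.0, 0.181]
ft_force: [-0.2, -0.3, -0.0]
finger_gap: 42.5
```

```bash
python3 - <<'E'
from h import *
st();goal([625,-116.7,150],10.4)
E
```

```text
1.17 [ 390.4 -337.9  231.5] rpy [ 1.7997e+02 -2.0000e-02  1.0390e+01] F [-0.2 -0.3 -0. ] M [-0.01 -0.05 -0.03] gap 42.5 q [-0.95  0.    1.76  0.    1.38  0.44]
t [ 0.9019 -0.5846  0.2718] r [ 0.0003 -0.0002 -0.0001] mm [ 270.6 -175.4   81.5] deg [ 0.03 -0.02 -0.01]
```

Emit:
{"op": "play_rows", "data": {"rows": [{"tx":0.11,"ty":-0.07,"tz":0.0,"rx":0,"ry":0,"rz":0,"hand":0},{"tx":0.225,"ty":-0.145,"tz":0.02,"rx":0,"ry":0,"rz":0,"hand":0},{"tx":0.34,"ty":-0.22,"tz":0.04,"rx":0,"ry":0,"rz":0,"hand":0},{"tx":0.455,"ty":-0.295,"tz":0.07,"rx":0,"ry":0,"rz":0,"hand":0},{"tx":0.57,"ty":-0.37,"tz":0.1,"rx":0,"ry":0,"rz":0,"hand":0},{"tx":0.68,"ty":-0.44,"tz":0.13,"rx":0,"ry":0,"rz":0,"hand":0},{"tx":0.79,"ty":-0.51,"tz":0.17,"rx":0,"ry":0,"rz":0,"hand":0},{"tx":0.88,"ty":-0.57,"tz":0.21,"rx":0,"ry":0,"rz":0,"hand":0}]}}

```text
t: 1.83
position: [621.2, -119.9, 168.3]
tool_rot: [3.141, -0.001, 0.183]
ft_force: [-0.3, 0.5, -0.5]
finger_gap: 42.6
```

```bash
python3 - <<'E'
from h import *
st();goal([625,-116.7,48],10.4)
E
```

```text
1.83 [ 621.2 -119.9  168.3] rpy [ 1.7995e+02 -8.0000e-02  1.0460e+01] F [-0.3  0.5 -0.5] M [-0.06 -0.04 -0.03] gap 42.6 q [-0.38  0.35  1.49  0.    1.3   1.01]
t [ 0.0139 -0.0085  0.4011] r [ 0.0004 -0.0007  0.0005] mm [  4.2  -2.6 120.3] deg [ 0.05 -0.08  0.06]
```

Emit:
{"op": "play_rows", "data": {"rows": [{"tx":0.014,"ty":-0.0085,"tz":0.08,"rx":0,"ry":0,"rz":0,"hand":0},{"tx":0.014,"ty":-0.0085,"tz":0.18,"rx":0,"ry":0,"rz":0,"hand":0},{"tx":0.014,"ty":-0.0085,"tz":0.27,"rx":0,"ry":0,"rz":0,"hand":0},{"tx":0.014,"ty":-0.0085,"tz":0.34,"rx":0,"ry":0,"rz":0,"hand":0},{"tx":0.014,"ty":-0.0085,"tz":0.38,"rx":0,"ry":0,"rz":0,"hand":0},{"tx":0.014,"ty":-0.0085,"tz":0.401,"rx":0,"ry":0,"rz":0,"hand":0},{"tx":0.014,"ty":-0.0085,"tz":0.401,"rx":0,"ry":0,"rz":0,"hand":0},{"tx":0.014,"ty":-0.0085,"tz":0.401,"rx":0,"ry":0,"rz":0,"hand":0}]}}

```text
t: 2.5
position: [625.9, -117.1, 49.2]
tool_rot: [3.14, -0.003, 0.182]
ft_force: [0.3, -0.5, 0.1]
finger_gap: 42.5
```

```bash
python3 - <<'E'
from h import *
st();goal([625,-116.7,48],10.4)
p,d=env.get_image("scene");cv2.imwrite("pics/s2.png",cv2.resize(p[120:270,160:360,::-1],(800,600)))
E
```

```text
2.5 [ 625.9 -117.1   49.2] rpy [179.9   -0.18  10.45] F [ 0.3 -0.5  0.1] M [ 0.01 -0.01  0.02] gap 42.5 q [-0.37  0.5   1.55  0.    1.09  1.01]
t [-0.0026 -0.002   0.004 ] r [ 0.0009 -0.0015  0.0004] mm [-0.8 -0.6  1.2] deg [ 0.1  -0.18  0.05]
```

View pics/s2.png

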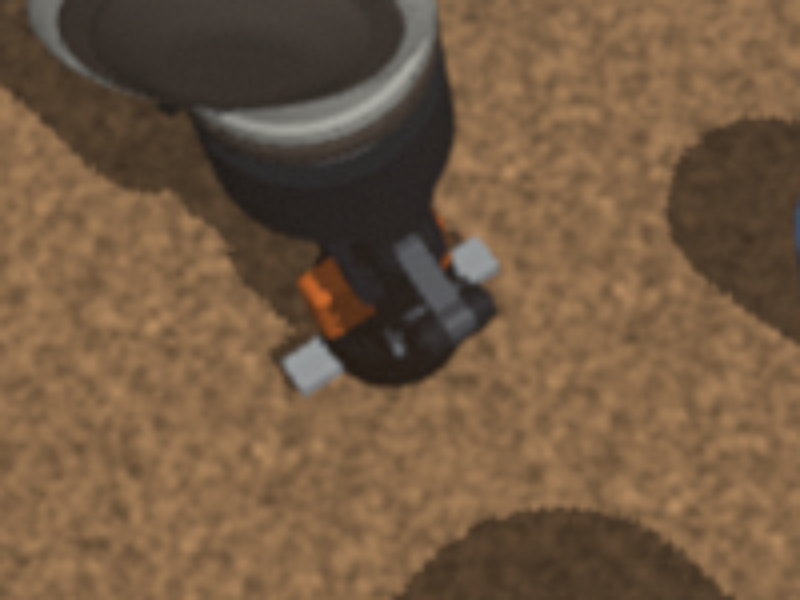

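The picture shows the wing (orange, about 335,300 and 440,235) standing between the fingers, with the lugs at (310,365) and (475,260). Closing now.

Emit:
{"op": "play_rows", "data": {"rows": [{"tx":0,"ty":0,"tz":0,"rx":0,"ry":0,"rz":0,"hand":-1},{"tx":0,"ty":0,"tz":0,"rx":0,"ry":0,"rz":0,"hand":-1},{"tx":0,"ty":0,"tz":0,"rx":0,"ry":0,"rz":0,"hand":-1},{"tx":0,"ty":0,"tz":0,"rx":0,"ry":0,"rz":0,"hand":-1},{"tx":0,"ty":0,"tz":0,"rx":0,"ry":0,"rz":0,"hand":-1},{"tx":0,"ty":0,"tz":0,"rx":0,"ry":0,"rz":0,"hand":-1},{"tx":0,"ty":0,"tz":0,"rx":0,"ry":0,"rz":0,"hand":-1},{"tx":0,"ty":0,"tz":0,"rx":0,"ry":0,"rz":0,"hand":-1}], "grip_force": 60}}

```text
t: 3.22
position: [627.7, -117.8, 51.7]
tool_rot: [3.137, -0.007, 0.182]
ft_force: [0.9, -0.1, 5.9]
finger_gap: 12.8
```

```bash
python3 - <<'E'
from h import *
st();goal([625,-116.7,255],10.4)
goal([584.4,151.4,262],40.3)
E
```

```text
3.22 [ 627.7 -117.8   51.7] rpy [179.76  -0.41  10.45] F [ 0.9 -0.1  5.9] M [-0.02 -0.01  0.02] gap 12.8 q [-0.37  0.5   1.55  0.    1.09  1.01]
t [-0.0034 -0.0025 -0.6779] r [ 0.002  -0.0034  0.0004] mm [  -1.    -0.7 -203.4] deg [ 0.24 -0.41  0.05]
t [ 0.0257 -0.9058 -0.7048] r [ 0.0028 -0.0028 -0.2488] mm [   7.7 -271.7 -211.4] deg [  0.34  -0.33 -29.85]
```

Emit:
{"op": "play_rows", "data": {"rows": [{"tx":0,"ty":0,"tz":-0.02,"rx":0,"ry":0,"rz":0,"hand":-1},{"tx":0,"ty":0,"tz":-0.07,"rx":0,"ry":0,"rz":0,"hand":-1},{"tx":0,"ty":0,"tz":-0.15,"rx":0,"ry":0,"rz":0,"hand":-1},{"tx":0,"ty":0,"tz":-0.25,"rx":0.002,"ry":-0.003,"rz":0,"hand":-1},{"tx":0,"ty":0,"tz":-0.36,"rx":0.002,"ry":-0.003,"rz":0,"hand":-1},{"tx":0,"ty":0,"tz":-0.47,"rx":0.002,"ry":-0.003,"rz":0,"hand":-1},{"tx":0,"ty":0,"tz":-0.58,"rx":0.002,"ry":-0.003,"rz":0,"hand":-1},{"tx":0,"ty":0,"tz":-0.67,"rx":0.002,"ry":-0.003,"rz":0,"hand":-1}]}}

```text
t: 3.88
position: [626.0, -117.2, 255.1]
tool_rot: [3.141, -0.001, 0.182]
ft_force: [0.8, -0.9, -1.0]
finger_gap: 13.0
```

```bash
python3 - <<'E'
from h import *
st()
goal([584.4,151.4,262],40.3)
for c in("scene","top"):
    p,d=env.get_image(c);cv2.imwrite(f"pics/{c}3.png",p[:,:,::-1]);np.savez(f"pics/{c}3.npz",p=p,d=d)
E
```

```text
3.88 [ 626.  -117.2  255.1] rpy [ 1.7997e+02 -8.0000e-02  1.0450e+01] F [ 0.8 -0.9 -1. ] M [ 0.   -0.06 -0.01] gap 13.0 q [-0.37  0.3   1.38  0.    1.46  1.01]
t [ 0.0262 -0.9055 -0.0234] r [ 0.0004 -0.0006 -0.2487] mm [   7.9 -271.6   -7. ] deg [  0.05  -0.07 -29.85]
```

View pics/scene3.png

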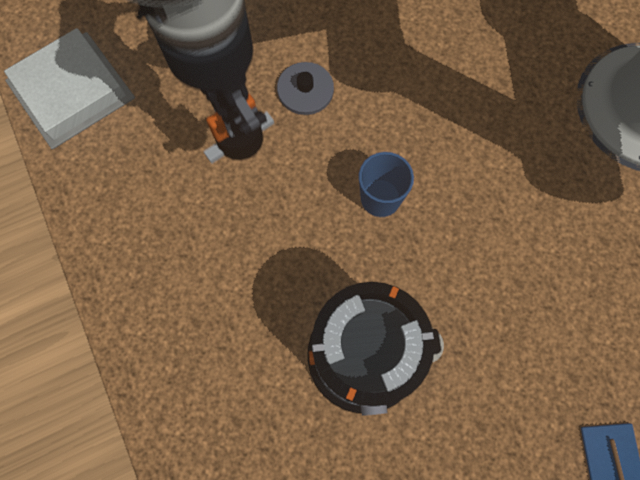

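```bash
python3 - <<'E'
from h import *
z=np.load("pics/scene3.npz");W=cloud("scene",z["d"]);p=z["p"]
hsv=cv2.cvtColor(p,cv2.COLOR_RGB2HSV).astype(int)
m=np.zeros((480,640),bool);m[100:165,200:280]=1
w=m&(hsv[...,1]<60)&(hsv[...,2]>120)&(W[...,2]>180)&(W[...,2]<260)
P=W[w];uu=np.argwhere(w)
for s in(uu[:,1]<235,uu[:,1]>=235):
    print(s.sum(),np.median(P[s],0),P[s][:,2].min(),P[s][:,2].max(),P[s].mean(0))
    t=P[s]; print(np.round(np.percentile(t[:,2],[5,25,50,75,95]),1))
E
```

```text
203 [ 657.98877939 -109.04080768  223.01340826] 215.22543133581598 225.34763911638288 [ 657.98061732 -109.54707356  222.40825981]
[217.1 221.8 223.  223.7 224.8]
96 [ 585.27205948 -118.53343955  222.44533007] 215.57453105655816 225.20137735795026 [ 586.39076221 -120.19277945  221.77879224]
[216.8 220.9 222.4 223.5 224.4]
```

View pics/top3.png

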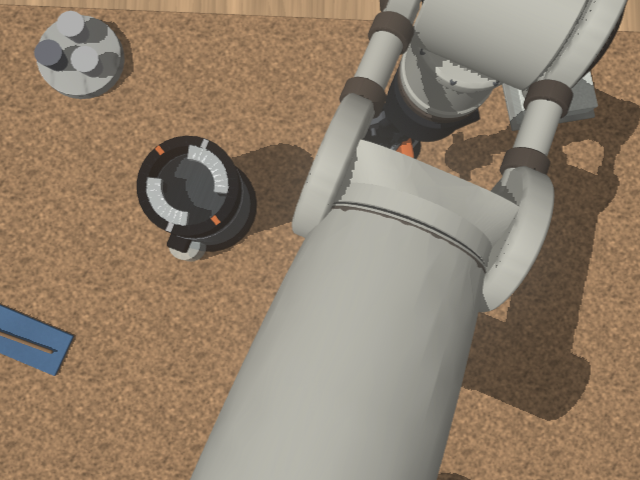

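Carrier is upright in the hand with its lug tops at z≈223, so the foot is about 52 mm below the TCP; moving it over the mouth, turned to the orange marks.

Emit:
{"op": "play_rows", "data": {"rows": [{"tx":0.002,"ty":-0.06,"tz":-0.005,"rx":0,"ry":0,"rz":-0.02,"hand":-1},{"tx":0.006,"ty":-0.17,"tz":-0.01,"rx":0,"ry":0,"rz":-0.05,"hand":-1},{"tx":0.01,"ty":-0.3,"tz":-0.015,"rx":0,"ry":0,"rz":-0.09,"hand":-1},{"tx":0.014,"ty":-0.43,"tz":-0.02,"rx":0,"ry":0,"rz":-0.13,"hand":-1},{"tx":0.018,"ty":-0.56,"tz":-0.023,"rx":0,"ry":0,"rz":-0.17,"hand":-1},{"tx":0.022,"ty":-0.69,"tz":-0.023,"rx":0,"ry":0,"rz":-0.2,"hand":-1},{"tx":0.024,"ty":-0.81,"tz":-0.023,"rx":0,"ry":0,"rz":-0.23,"hand":-1},{"tx":0.026,"ty":-0.905,"tz":-0.023,"rx":0,"ry":0,"rz":-0.249,"hand":-1}]}}

```text
t: 4.65
position: [584.9, 153.1, 262.7]
tool_rot: [3.135, -0.003, 0.708]
ft_force: [0.1, 0.3, -1.8]
finger_gap: 13.1
```

```bash
python3 - <<'E'
from h import *
st()
goal([584.4,151.4,188],40.3)
for c in("scene","top"):
    p,d=env.get_image(c);cv2.imwrite(f"pics/{c}4.png",p[:,:,::-1]);np.savez(f"pics/{c}4.npz",p=p,d=d)
E
```

```text
4.65 [584.9 153.1 262.7] rpy [179.6   -0.18  40.59] F [ 0.1  0.3 -1.8] M [0.02 0.04 0.04] gap 13.1 q [ 0.06  0.21  1.48 -0.    1.45  0.92]
t [-0.0057  0.0013  0.249 ] r [ 0.0033 -0.0015  0.0024] mm [-1.7  0.4 74.7] deg [ 0.4  -0.18  0.29]
```

View pics/scene4.png

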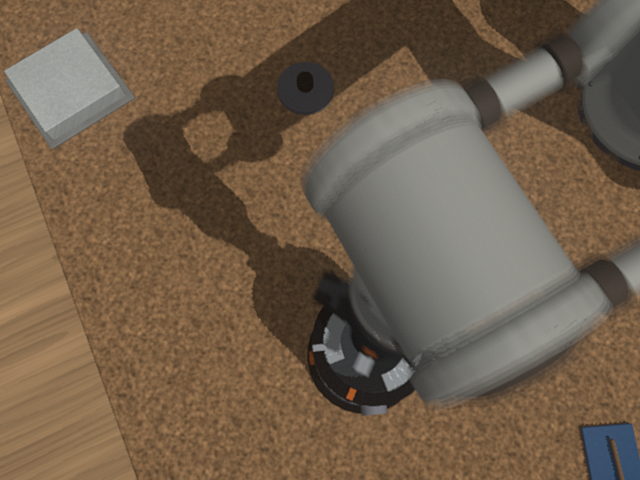

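The lug at (365,365) points at the orange mark at (351,394). Lowering.

Emit:
{"op": "play_rows", "data": {"rows": [{"tx":-0.005,"ty":0.001,"tz":0.0,"rx":0.003,"ry":-0.001,"rz":0.002,"hand":-1},{"tx":-0.005,"ty":0.001,"tz":0.02,"rx":0.003,"ry":-0.001,"rz":0.002,"hand":-1},{"tx":-0.005,"ty":0.001,"tz":0.05,"rx":0.003,"ry":-0.001,"rz":0.002,"hand":-1},{"tx":-0.005,"ty":0.001,"tz":0.08,"rx":0.003,"ry":-0.001,"rz":0.002,"hand":-1},{"tx":-0.005,"ty":0.001,"tz":0.12,"rx":0.003,"ry":-0.001,"rz":0.002,"hand":-1},{"tx":-0.005,"ty":0.001,"tz":0.155,"rx":0.003,"ry":-0.001,"rz":0.002,"hand":-1},{"tx":-0.005,"ty":0.001,"tz":0.18,"rx":0.003,"ry":-0.001,"rz":0.002,"hand":-1},{"tx":-0.005,"ty":0.001,"tz":0.195,"rx":0.003,"ry":-0.001,"rz":0.002,"hand":-1}]}}

```text
t: 5.42
position: [583.3, 152.9, 202.0]
tool_rot: [-3.14, 0.001, 0.706]
ft_force: [0.2, 0.8, -2.6]
finger_gap: 13.0
```

```bash
python3 - <<'E'
from h import *
st()
goal([584.4,151.4,187.5],40.3)
E
```

```text
5.42 [583.3 152.9 202. ] rpy [-1.7989e+02  4.0000e-02  4.0430e+01] F [ 0.2  0.8 -2.6] M [ 0.01 -0.01 -0.  ] gap 13.0 q [0.06 0.25 1.55 0.   1.34 0.92]
t [-0.0004  0.0064  0.0483] r [-0.001   0.0004  0.001 ] mm [-0.1  1.9 14.5] deg [-0.11  0.04  0.13]
```

Emit:
{"op": "play_rows", "data": {"rows": [{"tx":0,"ty":0.003,"tz":0.01,"rx":0,"ry":0,"rz":0,"hand":-1},{"tx":0,"ty":0.005,"tz":0.02,"rx":0,"ry":0,"rz":0,"hand":-1},{"tx":0,"ty":0.006,"tz":0.028,"rx":0,"ry":0,"rz":0,"hand":-1},{"tx":0,"ty":0.006,"tz":0.034,"rx":0,"ry":0,"rz":0,"hand":-1},{"tx":0,"ty":0.006,"tz":0.04,"rx":0,"ry":0,"rz":0,"hand":-1},{"tx":0,"ty":0.006,"tz":0.045,"rx":0,"ry":0,"rz":0,"hand":-1},{"tx":0,"ty":0.006,"tz":0.048,"rx":0,"ry":0,"rz":0,"hand":-1},{"tx":0,"ty":0.006,"tz":0.048,"rx":0,"ry":0,"rz":0,"hand":-1}]}}

```text
t: 6.08
position: [584.6, 151.6, 187.9]
tool_rot: [-3.14, 0.0, 0.706]
ft_force: [0.1, -0.8, -2.5]
finger_gap: 12.9
```

```bash
python3 - <<'E'
from h import *
st()
goal([584.4,151.4,187.5],40.3)
E
```

```text
6.08 [584.6 151.6 187.9] rpy [-1.799e+02  2.000e-02  4.043e+01] F [ 0.1 -0.8 -2.5] M [0.   0.01 0.03] gap 12.9 q [0.05 0.27 1.56 0.   1.32 0.92]
t [-0.0009  0.0002  0.0012] r [-0.0008  0.0002  0.0011] mm [-0.3  0.1  0.4] deg [-0.1   0.02  0.13]
```

Emit:
{"op": "play_rows", "data": {"rows": [{"tx":0,"ty":0,"tz":0.001,"rx":0,"ry":0,"rz":0.03,"hand":-1},{"tx":0,"ty":0,"tz":0.002,"rx":0,"ry":0,"rz":0.075,"hand":-1},{"tx":0,"ty":0,"tz":0.003,"rx":0,"ry":0,"rz":0.125,"hand":-1},{"tx":0,"ty":0,"tz":0.003,"rx":0,"ry":0,"rz":0.175,"hand":-1},{"tx":0,"ty":0,"tz":0.003,"rx":0,"ry":0,"rz":0.225,"hand":-1},{"tx":0,"ty":0,"tz":0.003,"rx":0,"ry":0,"rz":0.275,"hand":-1},{"tx":0,"ty":0,"tz":0.003,"rx":0,"ry":0,"rz":0.325,"hand":-1},{"tx":0,"ty":0,"tz":0.003,"rx":0,"ry":0,"rz":0.365,"hand":-1}]}}

```text
t: 6.75
position: [585.2, 151.7, 187.7]
tool_rot: [-3.14, -0.001, -0.064]
ft_force: [0.4, 0.2, -0.6]
finger_gap: 13.1
```

```bash
python3 - <<'E'
from h import *
st()
goal([584.4,151.4,187],-19.7)
E
```

```text
6.75 [585.2 151.7 187.7] rpy [-1.7992e+02 -3.0000e-02 -3.6500e+00] F [ 0.4  0.2 -0.6] M [ 0.03 -0.16  0.01] gap 13.1 q [0.05 0.27 1.56 0.   1.32 1.69]
t [-0.0027  0.0013  0.0024] r [-0.0007 -0.0002  0.1337] mm [-0.8  0.4  0.7] deg [-0.08 -0.02 16.05]
```

Emit:
{"op": "play_rows", "data": {"rows": [{"tx":-0.001,"ty":0.001,"tz":0,"rx":0,"ry":0,"rz":0.025,"hand":-1},{"tx":-0.002,"ty":0.001,"tz":0,"rx":0,"ry":0,"rz":0.05,"hand":-1},{"tx":-0.002,"ty":0.001,"tz":0,"rx":0,"ry":0,"rz":0.075,"hand":-1},{"tx":-0.002,"ty":0.001,"tz":0,"rx":0,"ry":0,"rz":0.095,"hand":-1},{"tx":-0.002,"ty":0.001,"tz":0,"rx":0,"ry":0,"rz":0.11,"hand":-1},{"tx":-0.002,"ty":0.001,"tz":0,"rx":0,"ry":0,"rz":0.12,"hand":-1},{"tx":-0.002,"ty":0.001,"tz":0,"rx":0,"ry":0,"rz":0.13,"hand":-1},{"tx":-0.002,"ty":0.001,"tz":0,"rx":0,"ry":0,"rz":0.134,"hand":-1}]}}

```text
t: 7.42
position: [584.7, 151.5, 187.8]
tool_rot: [-3.14, -0.0, -0.345]
ft_force: [-0.4, -0.4, -1.3]
finger_gap: 13.3
```

```bash
python3 - <<'E'
from h import *
st()
goal([584.4,151.4,187],-19.7)
E
```

```text
7.42 [584.7 151.5 187.8] rpy [-1.7991e+02 -2.0000e-02 -1.9790e+01] F [-0.4 -0.4 -1.3] M [-0.04  0.01  0.04] gap 13.3 q [0.05 0.27 1.56 0.   1.32 1.97]
t [-0.0007  0.0006  0.0026] r [-0.0007 -0.0002 -0.0008] mm [-0.2  0.2  0.8] deg [-0.09 -0.02 -0.09]
```

Emit:
{"op": "play_rows", "data": {"rows": [{"tx":0,"ty":0,"tz":0.002,"rx":0,"ry":0,"rz":0.005,"hand":-1},{"tx":0,"ty":0,"tz":0.003,"rx":0,"ry":0,"rz":0.01,"hand":-1},{"tx":0,"ty":0,"tz":0.003,"rx":0,"ry":0,"rz":0.015,"hand":-1},{"tx":0,"ty":0,"tz":0.003,"rx":0,"ry":0,"rz":0.02,"hand":-1},{"tx":0,"ty":0,"tz":0.003,"rx":0,"ry":0,"rz":0.025,"hand":-1},{"tx":0,"ty":0,"tz":0.003,"rx":0,"ry":0,"rz":0.03,"hand":-1},{"tx":0,"ty":0,"tz":0.003,"rx":0,"ry":0,"rz":0.035,"hand":-1},{"tx":0,"ty":0,"tz":0.003,"rx":0,"ry":0,"rz":0.035,"hand":-1}]}}

```text
t: 8.08
position: [584.9, 151.7, 187.7]
tool_rot: [-3.14, -0.001, -0.416]
ft_force: [-2.3, 0.2, 5.7]
finger_gap: 13.2
```

```bash
python3 - <<'E'
from h import *
st()
E
```

```text
8.08 [584.9 151.7 187.7] rpy [-1.7991e+02 -8.0000e-02 -2.3850e+01] F [-2.3  0.2  5.7] M [0.2  0.46 1.89] gap 13.2 q [0.05 0.27 1.56 0.   1.31 2.04]
```

The wrist moment rose to 1.9 N m about z at 4° past the nominal lock (stop reached) and the foot bears 6–7 N. Easing the twist and opening.

Emit:
{"op": "play_rows", "data": {"rows": [{"tx":0,"ty":0,"tz":0,"rx":0,"ry":0,"rz":-0.01,"hand":-1},{"tx":0,"ty":0,"tz":0,"rx":0,"ry":0,"rz":-0.018,"hand":-1},{"tx":0,"ty":0,"tz":0,"rx":0,"ry":0,"rz":-0.018,"hand":-1},{"tx":0,"ty":0,"tz":0,"rx":0,"ry":0,"rz":-0.018,"hand":0},{"tx":0,"ty":0,"tz":0,"rx":0,"ry":0,"rz":-0.018,"hand":0},{"tx":0,"ty":0,"tz":0,"rx":0,"ry":0,"rz":-0.018,"hand":0},{"tx":0,"ty":0,"tz":0,"rx":0,"ry":0,"rz":-0.018,"hand":0},{"tx":0,"ty":0,"tz":0,"rx":0,"ry":0,"rz":-0.018,"hand":0}]}}

```text
t: 8.75
position: [584.9, 151.6, 187.6]
tool_rot: [-3.14, -0.001, -0.379]
ft_force: [-0.1, -0.6, 0.7]
finger_gap: 42.4
```

```bash
python3 - <<'E'
from h import *
st();goal([584.5,151.5,330],-20)
E
```

```text
8.75 [584.9 151.6 187.6] rpy [-1.7992e+02 -7.0000e-02 -2.1730e+01] F [-0.1 -0.6  0.7] M [ 0.01 -0.03  0.03] gap 42.4 q [0.05 0.27 1.56 0.   1.31 2.  ]
t [-5.000e-04  1.000e-04 -4.747e-01] r [-0.0007 -0.0006 -0.0144] mm [  -0.2    0.  -142.4] deg [-0.08 -0.07 -1.73]
```

Emit:
{"op": "play_rows", "data": {"rows": [{"tx":0,"ty":0,"tz":-0.03,"rx":0,"ry":0,"rz":0,"hand":0},{"tx":0,"ty":0,"tz":-0.09,"rx":0,"ry":0,"rz":0,"hand":0},{"tx":0,"ty":0,"tz":-0.17,"rx":0,"ry":0,"rz":0,"hand":0},{"tx":0,"ty":0,"tz":-0.27,"rx":0,"ry":0,"rz":0,"hand":0},{"tx":0,"ty":0,"tz":-0.37,"rx":0,"ry":0,"rz":0,"hand":0},{"tx":0,"ty":0,"tz":-0.47,"rx":0,"ry":0,"rz":0,"hand":0},{"tx":0,"ty":0,"tz":-0.55,"rx":0,"ry":0,"rz":0,"hand":0},{"tx":0,"ty":0,"tz":-0.6,"rx":0,"ry":0,"rz":0,"hand":0}]}}

```text
t: 9.42
position: [585.3, 151.5, 372.4]
tool_rot: [-3.138, -0.007, -0.38]
ft_force: [-0.2, -0.1, -0.3]
finger_gap: 42.9
```

```bash
python3 - <<'E'
from h import *
st();goal([480,-100,367],-20)
E
```

```text
9.42 [585.3 151.5 372.4] rpy [-179.78   -0.38  -21.74] F [-0.2 -0.1 -0.3] M [ 0.11  0.01 -0.05] gap 42.9 q [0.05 0.18 1.3  0.   1.66 2.  ]
t [-0.0157  0.9088  0.0142] r [-0.0018 -0.0032 -0.0145] mm [ -4.7 272.6   4.3] deg [-0.22 -0.38 -1.74]
```

Moving aside for a clear view.

Emit:
{"op": "play_rows", "data": {"rows": [{"tx":0,"ty":0.06,"tz":0,"rx":0,"ry":0,"rz":0,"hand":0},{"tx":0,"ty":0.18,"tz":0,"rx":0,"ry":0,"rz":0,"hand":0},{"tx":0,"ty":0.3,"tz":0,"rx":0,"ry":0,"rz":0,"hand":0},{"tx":0,"ty":0.43,"tz":0,"rx":0,"ry":0,"rz":0,"hand":0},{"tx":0,"ty":0.56,"tz":0,"rx":0,"ry":0,"rz":0,"hand":0},{"tx":0,"ty":0.69,"tz":0,"rx":0,"ry":0,"rz":0,"hand":0},{"tx":0,"ty":0.81,"tz":0,"rx":0,"ry":0,"rz":0,"hand":0},{"tx":0,"ty":0.9,"tz":0,"rx":0,"ry":0,"rz":0,"hand":0}]}}

```text
t: 10.08
position: [484.1, -101.6, 372.3]
tool_rot: [-3.138, -0.008, -0.381]
ft_force: [0.4, 0.0, -0.8]
finger_gap: 42.7
```

```bash
python3 - <<'E'
from h import *
st()
for c in("scene","top"):
    p,d=env.get_image(c);cv2.imwrite(f"pics/{c}5.png",p[:,:,::-1]);W=cloud(c,d)
    hsv=cv2.cvtColor(p,cv2.COLOR_RGB2HSV).astype(int)
    C=np.array([584.5,151.5])
    o=(hsv[...,0]<15)&(hsv[...,1]>140)&(hsv[...,2]>110)&(W[...,2]>205)&(np.hypot(W[...,0]-C[0],W[...,1]-C[1])<45)
    T=W[o]
    if len(T)>50:
        t=T[T[:,2]>212];print(c,cv2.minAreaRect(t[:,:2].astype(np.float32)),"z",np.median(t[:,2]),len(t))
    for n in("hopper_lid","cup"):
        print(n,[(np.round(b["extent"],1),round(b["score"],2)) for b in env.boxes_of(n,c)][:2])
E
```

```text
10.08 [ 484.1 -101.6  372.3] rpy [-179.82   -0.45  -21.85] F [ 0.4  0.  -0.8] M [-0.01  0.04  0.04] gap 42.7 q [-0.45 -0.11  1.6   0.    1.65  1.5 ]
scene ((582.8671264648438, 152.78030395507812), (13.672179222106934, 52.61528015136719), 69.51295471191406) z 216.30301029255384 671
hopper_lid [(array([306.1,  87.6,  60.4,  55.7]), 0.88)]
cup [(array([385.2, 184.9,  55.9,  63.7]), 0.87)]
top ((582.4881591796875, 151.92111206054688), (13.613638877868652, 53.34910202026367), 69.62158203125) z 216.44806864816104 440
hopper_lid []
cup [(array([325.1, 284.4,  43.8,  46.9]), 0.98)]
```

View pics/scene5.png

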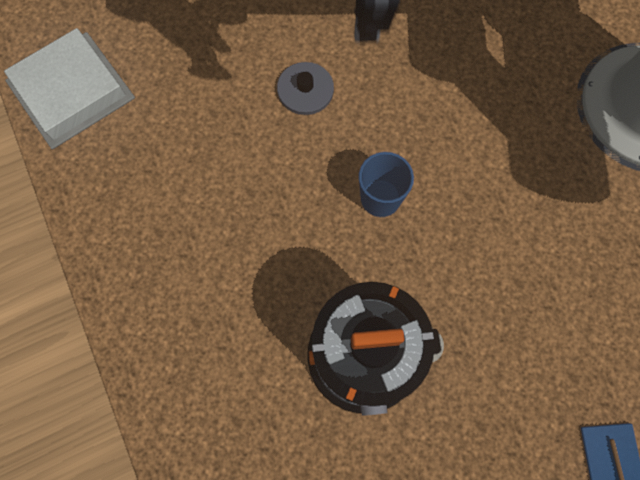

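View pics/top5.png

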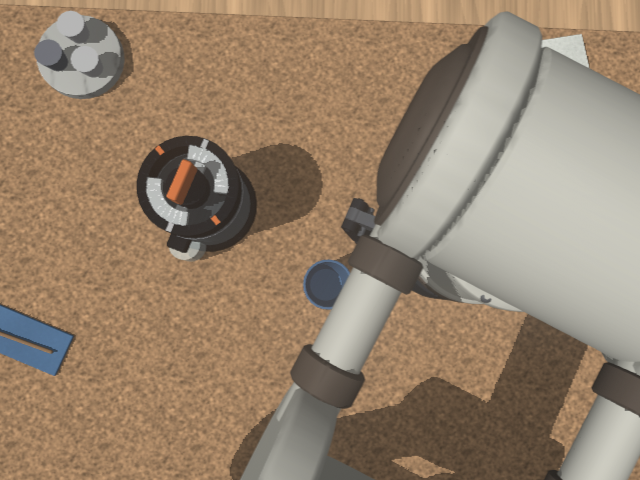

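The wing lies along the white marks (scene: wing at 378,339, marks at 318,348 and 427,336). Its direction is -20.4° against a locked direction of -19.7°, its top is at z 216.4 (217 expected), and it is about 2 mm off the axis. Handing in.

```bash
python3 - <<'E'
from workcell import env
print(env.hand_in())
E
```

```text
the job is handed in; nothing more can be done
None
```

The burr carrier is back in the grinder, twisted clockwise to its stops and released. I handed the job in at about 10 s of the 38 s allowed. No verdict is reported.

- **How it went:** I gripped the carrier by its wing, lowered it into the mouth at the orange marks and turned it 60° clockwise. I then turned a further 4°, until the wrist moment rose to 1.9 N m, which I took as the lugs meeting their stops. After that I eased off 2°, opened the gripper and moved the arm clear.
- **Carrier, last pictures:** both cameras put the wing at about -20.4° against a locked direction of about -19.7°. The wing top is at z ≈ 216.4 mm against 217 mm expected, so the foot is on the floor. The wing centre is about 2 mm off the axis.
- **Lid and cup:** in the scene camera both are where they started, to within about 2 pixels. The top camera did not find the lid in its last picture because the arm was in the way.
- **Forces and contact:** wrist force stayed around 6 N in the readings taken after each move, and the arm was clear of everything at the end.

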